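# Load the coaster caddy and cap it

### The job

Thread the light wooden coaster onto the caddy's rod first and the dark one after it, then gently slide the square end cap over the rod and use it to push both coasters back until they stop firmly against the black collar, with no gaps left. The collar is clamped in a different place each time, so feel for the stop: lean on it with some 12 N beyond the drag of the cap, never as much as 24 N. Let go of everything and leave the votive, the coaster pile and the bowl where they are.

Things in the scene. Friction and masses are not known exactly. Their poses are not given: they have to be found in the camera images.
- stand: Coaster caddy, fixed: marble base 100 x 130 mm, 18 mm thick, from y = -85 to +45 mm; dark wooden post 24 x 20 mm, top 112 mm up; level brass rod 12 mm in diameter along the stand's own -y, axis 100 mm up, tip at y = -96 mm. Origin: underside of the base, below the post; z up.
- rod_tip (a point): Centre of the rod's free end, on its axis, axes as the stand's: from here the rod runs along +y to the post. The last 6 mm taper to 8 mm diameter.
- rod_root (a point): Point on the rod's axis at the post's face, 86 mm from the tip. Near here a black stop collar, 26 mm across, 10 mm thick, is clamped on the rod: its outer face is 10 to 24 mm from this point, different each time and not measured: find it by feel. Its outer 6 mm are rubber that gives 1 mm for each 12 N; the rest does not move.
- leaf_low (a point): Lowest point of a steel spring leaf that bulges 3.5 mm below the rod, from 2 to 38 mm behind the tip. Coasters clear it if their centre is 0.5 to 2.5 mm below the rod's axis. It grips the bore of the cap, which thus slides with about 3 to 7 N of drag and stays where it is left.
- light_c (a point): Light wooden coaster: disc 100 mm in diameter, 12 mm thick, 60 g, with a central through hole 18 mm in diameter. The point is its centre, own y the disc's axis. It starts on edge in either slot of the black rack. Take it from above by the rim, a finger on each face, no deeper than 30 mm, to keep clear of the rod. Either face may go first.
- dark_c (a point): Dark wooden coaster: same size, mass and hole, in the other slot of the rack. The point is its centre, own y the disc's axis.
- rack: Black plastic rack, fixed: 110 x 150 mm, 26 mm high, origin at the centre of its underside. Two slots at y = +42 and -42 mm hold the coasters on edge, each 14 mm wide along y; coasters stand 8 mm above the shelf. Which coaster is in which slot varies.
- cap_c (a point): End cap lying on the shelf: square aluminium sleeve with a red closed end, 38 x 38 mm across, 64 mm long along its own y, 110 g. The point is its centre, 19 mm above its underside. A square blind bore 14 x 14 mm, 56 mm deep, on the centre line, opens at the bare +y end; red end at -y. Take it from above by its two x faces.
- votive: Bystander: ribbed red glass votive, 72 mm across, 70 mm tall, origin under its centre; leave it.
- pile: Bystander: pile of four solid wooden coasters, 100 mm across, 48 mm tall, origin under its centre; leave it.
- bowl: Bystander: terracotta bowl, 120 mm across, 50 mm tall, origin under its centre; leave it.

How it is judged:
By the outcome, as a careful person would: the job done as asked, in the order asked, and still so for the second after the job is handed in, with the robot touching nothing.
It also fails if it takes over 72 s, if anything falls off the work surface, if the arm or the gripper's body presses on something with over 40 N, if the wrist force passes 120 N, or if a joint passes its speed limit or range.

### The arm

A 7-joint arm with a two-finger parallel gripper is mounted at the origin on the work surface. World frame = base frame: x ahead of the robot, y to its left, z up, the work surface at z = 0. Lengths are in m, angles in rad, forces in N, time in s.
With the tool pointing down it reaches from about 0.35 to 0.9 m from the base axis. Payload 8.1 kg.
Tool frame: the origin (TCP) lies between the finger pads; the fingertips stand ahead of it and the grasp point (between the pads) is the TCP (arm.nose_length is the z of the fingertips in the tool frame, in m); z points along the fingers, y is the line along which they close (so a half turn about z gives the same grasp; the last joint's range is limited). The gripper opens to 92 mm and grips with 3 to 60 N. Pads are 19 mm wide; open, the fingers measure 130 mm over their backs; the gripper's body (75 mm by 190 mm) begins 47 mm behind the grasp point.
Start: joints at [-1.225, 0.434, 0.025, 1.573, -0.012, 1.134, -0.075], TCP at [0.271, 0.563, 0.246] pointing down, gripper open.
Joint ranges: [-2.62, 2.62], [-0.44, 2.09], [-1.27, 1.32], [0.08, 2.57], [-1.32, 4.46], [0.12, 2], [-2.74, 2.74]. Speed limits (rad/s): [2.22, 2.22, 3.01, 3.01, 3.14, 3.14, 3.14].

### API

Orientations are given as a rotation vector (axis times angle).
In Python, from cell import sensors, optics, arm gives the robot as it stands.
- The arm moves only by the tool arm_command, never from a script. Its argument "deltas" is one flat list of numbers, 7 for each row, row after row: the turn, a rotation vector about the world's x, y, z as a fraction of full scale, then the shift along the world's x, y, z as a fraction of full scale, then the finger opening in mm, from 0 to 91.8. In form: [wx, wy, wz, dx, dy, dz, fingers, wx, wy, wz, dx, dy, dz, fingers, ...]. A call has 1 to 20 rows; each row is the pose to reach, as a shift and turn from the pose commanded when the call began; what a row does not reach only later rows make up. Full scale, the value 1, is 1 m for a shift and 90 degrees for a turn. A row lasts 1/10 s, in which the tool goes at most 50 mm and 8.59 degrees, less where a joint would pass 70% of its speed; a pose out of reach is approached as far as the arm can. A call with a number of a shift or a turn outside -1 to 1 is refused whole. A call with a gripper value outside its range is refused whole. The fingers move at their own pace and stop on an object; "force" is the grip in N (left out, the last holds). Time passes only in rows, so rows that repeat a pose let the fingers close. It gives the time, the measured TCP pose, the force, the opening and the grip force at its end, in the units of the state.
- sensors.observe(): the state, without advancing time (a new reading comes with each control period).
- optics.get_image(name): name is "scene" or "top" or "wrist"; returns the picture (384x512x3 uint8, blue, green, red); there is no depth.
- optics.calibration(name): a dict with "camera_matrix" (3x3 intrinsics, pixels), "rvec" (rotation vector, rad) and "tvec" (3), from world to camera coordinates, as OpenCV has them. Camera axes: x right, y down, z forward; pixel columns grow to the right and rows downward; lengths in m; the calibration is good to about 2 mm. The wrist camera is an equidistant fisheye: a pixel r from the principal point sees the ray r / f radians off the axis. A picture is of the moment at which its call begins: read the wrist's pose just before it. calibration takes no time and is no camera call; for the wrist camera it gives the pose at the moment of the call.
- arm.sign_off(): hands the job in; it is judged then, once.
The state is a dict: "clock": time; "joints": joint angles; "dq": joint speeds; "joint_efforts": joint torques, N m; "position": TCP position; "ee_rot": TCP orientation; "force": force on the tool from outside, world axes, zero at the start; "ft_torque": the same for the moment, N m; "width": opening from 0.0 (shut) to 1.0 (fully open); "gripper_force": force on a finger pad.
Only numpy, scipy, OpenCV 4.12 (cv2) and the standard library are available. Lean on these libraries where they do the work, as an engineer would, in place of code of your own. Each camera call takes 0.05 s, during which the arm holds its last target. There are 200 camera calls.

## Working session

There is one attempt and no reset: what is moved stays moved. The work goes in short steps, Python scripts to look and compute and a tool call to move; the robot and the scene stay as the last step left them, time stands still between calls to the robot, and variables do not carry over. Pictures are saved under pics/ and viewed, at most 10 in all, crops included, and the job is handed in when it is done.

Besides the shell and the picture viewer there is one more tool, called after "Call:" as a command line: name --argument value ..., lists and objects as JSON in quotes. arm_command: Moves the arm, as the interface text tells. Its arguments: {"type":"object","properties":{"deltas":{"type":"array","items":{"type":"number"}},"force":{"type":"number"}},"required":["deltas"]}

```bash
mkdir -p pics; ls; python3 - <<'E'
from cell import sensors, optics, arm
import cv2
s=sensors.observe(); print({k:s[k] for k in("clock","position","ee_rot","force","width")},arm.nose_length)
a=optics.get_image("scene");b=optics.get_image("top")
cv2.imwrite("pics/scene.png",a);cv2.imwrite("pics/top.png",b)
for n in("scene","top"):
    c=optics.calibration(n);print(n,c)
E
```

```text
pics
{'clock': 0.0, 'position': array([0.27101436, 0.56267609, 0.24496134]), 'ee_rot': array([-6.99111029e-01, -3.06261773e+00,  2.33827700e-03]), 'force': array([-0.18604312,  0.35042569, -1.40348045]), 'width': 1.0012091302355428} 0.019
scene {'camera_matrix': array([[465.11591674,   0.        , 250.94370868],
       [  0.        , 465.11591674, 193.13943135],
       [  0.        ,   0.        ,   1.        ]]), 'rvec': array([ 1.21154774,  2.43574475, -0.87010497]), 'tvec': array([ 0.25895255, -0.384764  ,  1.55903778])}
top {'camera_matrix': array([[464.43147771,   0.        , 256.88036575],
       [  0.        , 464.43147771, 192.61942874],
       [  0.        ,   0.        ,   1.        ]]), 'rvec': array([ 2.17028748, -2.16979632,  0.12238665]), 'tvec': array([0.11221689, 0.58621219, 1.47429557])}
```

View pics/scene.png

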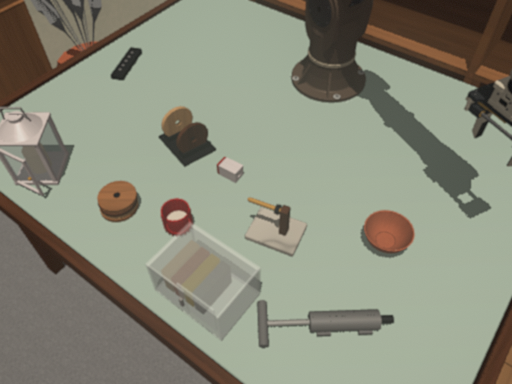

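View pics/top.png

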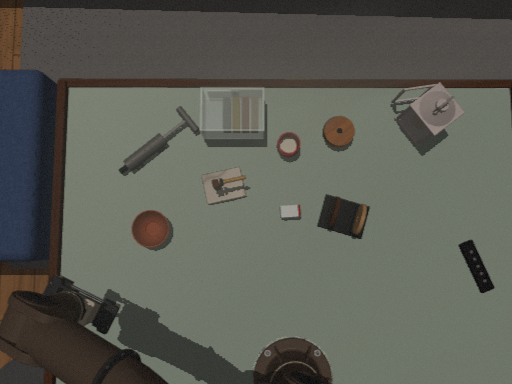

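The scene view shows the rack with two coasters at (190,135), the cap at (230,168), the stand at (276,225) with its rod pointing left, the votive, the pile and the bowl. In the top view the rack is at (344,217) with the light coaster on the right, the cap at (290,212) with its red end right, and the stand at (224,185) with the rod pointing right.

```bash
cat > h.py <<'E'
import numpy as np, cv2
from cell import sensors, optics, arm
def ray(n,uv,c=None):
    c=c or optics.calibration(n);K=c["camera_matrix"];R=cv2.Rodrigues(np.array(c["rvec"]))[0]
    x=(np.array(uv,float)-K[:2,2])/[K[0,0],K[1,1]]
    if n=="wrist":
        t=np.hypot(*x);d=np.r_[x/t*np.sin(t),np.cos(t)] if t>1e-9 else np.array([0,0,1.])
    else: d=np.r_[x,1]
    return -R.T@np.ravel(c["tvec"]),R.T@(d/np.linalg.norm(d))
def onz(n,uv,z,c=None):
    o,d=ray(n,uv,c);return o+d*(z-o[2])/d[2]
def proj(n,p,c=None):
    c=c or optics.calibration(n);K=c["camera_matrix"];R=cv2.Rodrigues(np.array(c["rvec"]))[0]
    q=R@np.array(p,float)+np.ravel(c["tvec"])
    if n=="wrist":
        r=np.hypot(q[0],q[1]);x=q[:2]/r*np.arctan2(r,q[2])
    else: x=q[:2]/q[2]
    return x*[K[0,0],K[1,1]]+K[:2,2]
E
python3 - <<'E'
from h import *
a=cv2.imread("pics/top.png")[155:245,190:380]
cv2.imwrite("pics/topc.png",cv2.resize(a,None,fx=4,fy=4,interpolation=cv2.INTER_CUBIC))
b=cv2.imread("pics/scene.png")[100:255,155:315]
cv2.imwrite("pics/scenec.png",cv2.resize(b,None,fx=3.8,fy=3.8,interpolation=cv2.INTER_CUBIC))
E
```

```text
(no output)
```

View pics/topc.png

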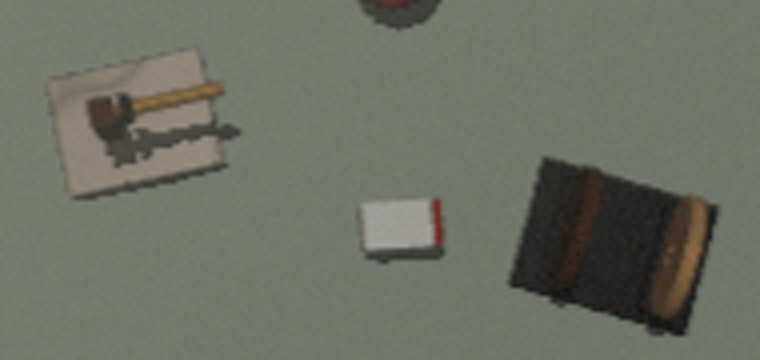

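View pics/scenec.png

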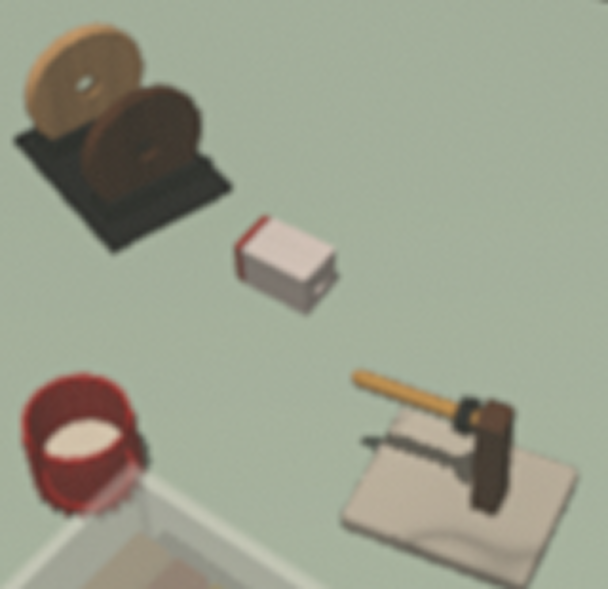

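The crops show the rod tip at about (222,90) in the top crop and (356,378) in the scene crop. The rack corners in the top crop are about (543,157), (718,207), (686,334) and (511,286), and the cap top spans (361,204) to (441,250).

```bash
python3 - <<'E'
from h import *
np.set_printoptions(precision=4,suppress=True)
T=lambda u,v:(190+(u+.5)/4-.5,155+(v+.5)/4-.5)
S=lambda u,v:(155+(u+.5)/3.8-.5,100+(v+.5)/3.8-.5)
def tri(a,b):
    o1,d1=ray("top",a);o2,d2=ray("scene",b)
    M=[np.eye(3)-np.outer(d,d) for d in(d1,d2)]
    p=np.linalg.solve(M[0]+M[1],M[0]@o1+M[1]@o2);return p,[np.linalg.norm(M[0]@(p-o1)),np.linalg.norm(M[1]@(p-o2))]
print("tip",tri(T(223,90),S(354,378)),onz("top",T(223,90),.1))
B=np.array([onz("top",T(*p),.018)for p in[(48,80),(197,47),(226,163),(73,196)]])[:,:2]
print("base",B,B.mean(0)); d=(B[1]-B[0])+(B[2]-B[3]);print("deg of rod out dir",np.degrees(np.arctan2(d[1],d[0])),np.linalg.norm(B[1]-B[0]),np.linalg.norm(B[3]-B[0]))
u=d/np.linalg.norm(d);print("tip from base (76mm beyond ctr)",B.mean(0)+u*.076)
R=np.array([onz("top",T(*p),.026)for p in[(543,157),(718,207),(686,334),(511,286)]])[:,:2]
d=(R[1]-R[0])+(R[2]-R[3]);v=d/np.linalg.norm(d)
print("rack",R.mean(0),np.degrees(np.arctan2(v[1],v[0])),np.linalg.norm(R[1]-R[0]),np.linalg.norm(R[3]-R[0]))
print("light",R.mean(0)+v*.042,"dark",R.mean(0)-v*.042)
C=np.array([onz("top",T(*p),.038)for p in[(361,204),(440,199),(442,244),(364,250)]])[:,:2]
d=(C[1]-C[0])+(C[2]-C[3]);print("cap",C.mean(0),np.degrees(np.arctan2(d[1],d[0])),np.linalg.norm(C[1]-C[0]),np.linalg.norm(C[3]-C[0]))
for n,p in dict(light=(690,202),dark=(592,170)).items(): print(n,onz("top",T(*p),.108))
E
```

```text
tip (array([0.6282, 0.1476, 0.097 ]), [np.float64(0.0011979226847352743), np.float64(0.0011979226847353714)]) [0.6271 0.1485 0.1   ]
base [[0.6468 0.2934]
 [0.6743 0.1714]
 [0.5785 0.1474]
 [0.5514 0.2719]] [0.6127 0.221 ]
deg of rod out dir -77.5199188767568 0.12506528924227384 0.09778067489569518
tip from base (76mm beyond ctr) [0.6291 0.1468]
rack [ 0.5105 -0.1673] -105.70003027151978 0.147246764464576 0.10825676553309693
light [ 0.4992 -0.2077] dark [ 0.5219 -0.1268]
cap [0.5271 0.0058] -85.97298265285981 0.06373212261293114 0.03705431023460648
light [ 0.5396 -0.2101  0.108 ]
dark [ 0.5642 -0.1353  0.108 ]
```

Call:
arm_command --deltas '[0,0,0.111,0.24,-0.73,0.06,91,0,0,0.111,0.24,-0.73,0.06,91,0,0,0.111,0.24,-0.73,0.06,91,0,0,0.111,0.24,-0.73,0.06,91,0,0,0.111,0.24,-0.73,0.06,91,0,0,0.111,0.24,-0.73,0.06,91,0,0,0.111,0.24,-0.73,0.06,91,0,0,0.111,0.24,-0.73,0.06,91,0,0,0.111,0.24,-0.73,0.06,91,0,0,0.111,0.24,-0.73,0.06,91,0,0,0.111,0.24,-0.73,0.06,91,0,0,0.111,0.24,-0.73,0.06,91,0,0,0.111,0.24,-0.73,0.06,91,0,0,0.111,0.24,-0.73,0.06,91,0,0,0.111,0.24,-0.73,0.06,91,0,0,0.111,0.24,-0.73,0.06,91,0,0,0.111,0.24,-0.73,0.06,91,0,0,0.111,0.24,-0.73,0.06,91,0,0,0.111,0.24,-0.73,0.06,91]'

```text
clock: 2.0
position: [0.511, -0.1654, 0.3054]
ee_rot: [-0.427, -3.111, -0.001]
force: [-0.7, 0.1, 0.5]
width: 0.989
gripper_force: 0.0
```

```bash
python3 - <<'E'
from h import *
s=sensors.observe();c=optics.calibration("wrist");a=optics.get_image("wrist");cv2.imwrite("pics/w1.png",a)
np.set_printoptions(precision=4,suppress=True)
print(s["clock"],s["position"],s["ee_rot"],s["force"],s["joints"]);print(c, ray("wrist",(255.9,191.9),c))
for p in[(.4992,-.2077,.058),(.5219,-.1268,.058)]:print(proj("wrist",p,c))
import pickle;pickle.dump(c,open("w1.pkl","wb"))
E
```

```text
2.0 [ 0.511  -0.1654  0.3054] [-0.4271 -3.1115 -0.0013] [-0.701   0.0612  0.4861] [-0.1697  0.2518  0.4887  1.7268 -0.1267  1.1953  1.6506]
{'camera_matrix': array([[297.3186,   0.    , 253.0299],
       [  0.    , 297.3186, 192.981 ],
       [  0.    ,   0.    ,   1.    ]]), 'rvec': array([-2.3336, -1.7723, -0.2287]), 'tvec': array([ 0.0229, -0.5666,  0.3133])} (array([ 0.4457, -0.1483,  0.4461]), array([ 0.2427, -0.0565, -0.9685]))
[220.4788 168.3887]
[283.7208 168.4884]
```

View pics/w1.png

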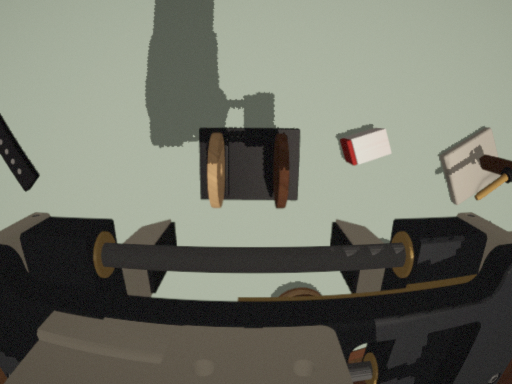

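The wrist view shows the light coaster at column 216 and the dark one at 281 (rows 132-208), standing square in the rack. The cap is at (366,147) with its red end left, and the rod is at (490,165).

```bash
python3 - <<'E'
from h import *
import pickle
np.set_printoptions(precision=4,suppress=True)
c=pickle.load(open("w1.pkl","rb"));a=cv2.imread("pics/w1.png").astype(int)
b,g,r=a[...,0],a[...,1],a[...,2]
roi=np.zeros(b.shape,bool);roi[115:214,195:305]=1
blk=roi&(a.max(2)<62)
wood=roi&(r-b>22)
xs=np.arange(512)[None]+0*b
for n,m in dict(light=wood&(xs<245),dark=wood&(xs>255)).items():
    m=m.astype(np.uint8);k,lab,st,_=cv2.connectedComponentsWithStats(m);i=1+np.argmax(st[1:,4]);x,y,w,h,_=st[i];print(n,x,x+w,y,y+h)
    L=[onz("wrist",(x-.5,y+h*.55),.108,c),onz("wrist",(x+w-.5,y+h*.55),.108,c)]
    print(" left,right edge on z=.108",L)
    th=np.radians(-105.7);v=np.array([np.cos(th),np.sin(th),0]);u=np.array([-v[1],v[0],0])
    if u[0]<0:u=-u
    t=[]
    for row in(y-.5,y+h-.5):
        o,d=ray("wrist",(x+w/2-.5,row),c);t.append(np.arctan2(d@u,-d[2]))
    mid=np.mean(t);hz=o[2]-.058;s=o@u+hz*np.tan(mid)
    print(" s",s,"half angle",(t[1]-t[0])/2,np.arcsin(.05/(hz/np.cos(mid))))
    for e in L: print("  edge v",e@v, "with s -> xy",u*s+v*(e@v))
q=np.argwhere(blk);print("rack rows/cols",q.min(0),q.max(0))
for p in[(199.5,128),(300,128),(199.5,199.5),(299,199.5)]:print(onz("wrist",p,.026,c))
# tip in wrist
E
```

```text
light 207 225 132 209
 left,right edge on z=.108 [array([ 0.4945, -0.2179,  0.108 ]), array([ 0.5003, -0.1976,  0.108 ])]
 s 0.5389313912817196 half angle 0.13015395673445018 0.1271294004045298
  edge v 0.0759846786890864 with s -> xy [ 0.4983 -0.219   0.    ]
  edge v 0.05480943734484839 with s -> xy [ 0.504  -0.1986  0.    ]
dark 274 290 134 208
 left,right edge on z=.108 [array([ 0.516 , -0.1429,  0.108 ]), array([ 0.521 , -0.1249,  0.108 ])]
 s 0.5394833880511938 half angle 0.12484212395556894 0.12709764608271268
  edge v -0.0020738708668941175 with s -> xy [ 0.5199 -0.144   0.    ]
  edge v -0.02078311216329383 with s -> xy [ 0.525 -0.126  0.   ]
rack rows/cols [128 199] [205 297]
[ 0.4393 -0.2249  0.026 ]
[ 0.4777 -0.0878  0.026 ]
[ 0.5397 -0.2566  0.026 ]
[ 0.5793 -0.1144  0.026 ]
```

Call:
arm_command --deltas '[0,0,0,-0.011,-0.045,-0.04,45,0,0,0,-0.011,-0.045,-0.09,45,0,0,0,-0.011,-0.045,-0.13,45,0,0,0,-0.011,-0.045,-0.15,45,0,0,0,-0.011,-0.045,-0.18,45,0,0,0,-0.011,-0.045,-0.205,45,0,0,0,-0.011,-0.045,-0.205,25,0,0,0,-0.011,-0.045,-0.205,18,0,0,0,-0.011,-0.045,-0.205,18]' --force 20

```text
clock: 2.95
position: [0.5012, -0.2118, 0.1022]
ee_rot: [0.428, 3.11, -0.0]
force: [-0.2, 0.1, -0.0]
width: 0.276
gripper_force: 0.0
```

```bash
python3 - <<'E'
from h import *
s=sensors.observe();a=optics.get_image("wrist");cv2.imwrite("pics/w2.png",a)
np.set_printoptions(precision=4,suppress=True)
print(s["position"],s["ee_rot"],s["force"],s["width"],s["gripper_force"])
E
```

```text
[ 0.5012 -0.2118  0.1022] [ 0.4285  3.11   -0.0001] [-0.1872  0.0773 -0.0485] 0.2763466440690142 0.0
```

View pics/w2.png

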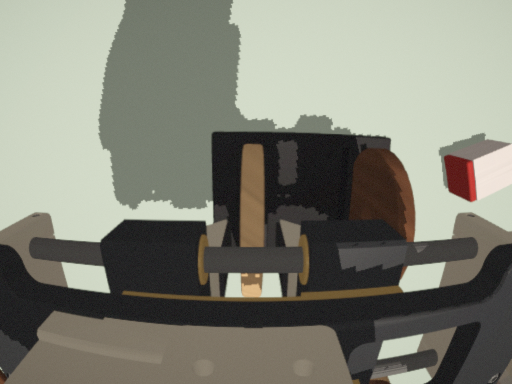

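The coaster is centred between the fingers (rim at column 252), with the rim running in line with the pads. I close on it.

Call:
arm_command --deltas '[0,0,0,0,0,0,6,0,0,0,0,0,0,6,0,0,0,0,0,0,6,0,0,0,0,0,0,6,0,0,0,0,0,0,6]' --force 20

```text
clock: 3.5
position: [0.5009, -0.212, 0.1018]
ee_rot: [0.429, 3.11, 0.0]
force: [-1.5, 0.9, 7.0]
width: 0.126
gripper_force: 20.0
```

```bash
python3 - <<'E'
from h import *
import pickle
s=sensors.observe();c=optics.calibration("wrist");a=optics.get_image("wrist").astype(int)
np.set_printoptions(precision=4,suppress=True)
print(s["position"],s["ee_rot"],s["force"],s["width"],s["gripper_force"])
m=(a[...,2]-a[...,0]>30);m[:, :235]=0;m[:,270:]=0
print(np.argwhere(m).min(0),np.argwhere(m).max(0))
th=np.radians(-105.7);v=np.array([np.cos(th),np.sin(th),0]);u=np.array([-v[1],v[0],0])
t=[]
r=np.where(m.any(1))[0];r=[r.min(),r.max()]
for row in (r[0]-.5,r[1]+.5):
    o,d=ray("wrist",(252,row),c);t.append(np.arctan2(d@u,-d[2]))
hz=o[2]-.058;print("s",o@u+hz*np.tan(np.mean(t)),"half",(t[1]-t[0])/2,np.arcsin(.05/(hz/np.cos(np.mean(t)))),"tcp s,v",s["position"]@u,s["position"]@v)
E
```

```text
[ 0.5009 -0.212   0.1018] [0.4295 3.1102 0.0002] [-1.5221  0.8576  6.9728] 0.12623269566864054 20.00068431487307
[144 235] [301 269]
s 0.5406246768057229 half 0.26570842463380895 0.25684793708451287 tcp s,v 0.5396307456103895 0.06857966346063155
```

Call:
arm_command --deltas '[0,0,0,0,0,0.02,6,0,0,0,0,0,0.06,6,0,0,0,0,0,0.1,6,0,0,0.05,0.02,0.04,0.14,6,0,0,0.13,0.04,0.08,0.14,6,0,0,0.2,0.06,0.12,0.14,6,0,0,0.27,0.08,0.16,0.14,6,0,0,0.313,0.1,0.2,0.14,6,0,0,0.313,0.12,0.24,0.14,6,0,0,0.313,0.135,0.27,0.14,6,0,0,0.313,0.143,0.291,0.14,6,0,0,0.313,0.143,0.291,0.14,6,0,0,0.313,0.143,0.291,0.14,6,0,0,0.313,0.143,0.291,0.14,6]'

```text
clock: 4.95
position: [0.6428, 0.077, 0.2409]
ee_rot: [0.337, -3.123, 0.002]
force: [-0.4, -0.7, -0.4]
width: 0.13
gripper_force: 20.0
```

```bash
python3 - <<'E'
from h import *
import pickle
np.set_printoptions(precision=4,suppress=True)
s=sensors.observe();c=optics.calibration("wrist")
im={n:optics.get_image(n) for n in("wrist","top","scene")}
for n in im:cv2.imwrite(f"pics/a_{n}.png",im[n])
pickle.dump((s,c),open("a.pkl","wb"))
print(s["clock"],s["position"],s["ee_rot"],s["force"],s["width"])
for n in("top","scene"):print(n,proj(n,s["position"]),proj(n,s["position"]-[0,0,.0438]),proj(n,(.628,.1475,.1)))
print(proj("wrist",(.628,.1475,.1),c),proj("wrist",(.6094,.2315,.1),c))
w=cv2.resize(im["wrist"][100:240,240:500],None,fx=3,fy=3,interpolation=cv2.INTER_CUBIC)
q=cv2.resize(im["scene"][140:270,180:320],None,fx=3,fy=3,interpolation=cv2.INTER_CUBIC)
z=np.zeros((600,800,3),np.uint8)
t=im["top"][130:220,190:300]
w=w[:, :800][:300];z[:w.shape[0],:w.shape[1]]=w
q=cv2.resize(im["scene"][150:260,190:310],None,fx=2.7,fy=2.7,interpolation=cv2.INTER_CUBIC);z[300:300+q.shape[0],:q.shape[1]]=q[:300]
t=cv2.resize(im["top"][130:220,190:320],None,fx=3.3,fy=3.3,interpolation=cv2.INTER_CUBIC);z[300:300+t.shape[0],350:350+t.shape[1]]=t[:300]
cv2.imwrite("pics/a_mix.png",z)
E
```

```text
4.95 [0.6428 0.077  0.2409] [ 0.3366 -3.1232  0.0016] [-0.402  -0.7479 -0.4238] 0.12955531436287557
top [269.983  164.6034] [269.4584 167.1097] [245.6935 176.8424]
scene [217.7143 147.8344] [219.0359 161.3873] [248.3036 198.2958]
[326.439  188.0979] [402.3101 188.2788]
```

View pics/a_mix.png

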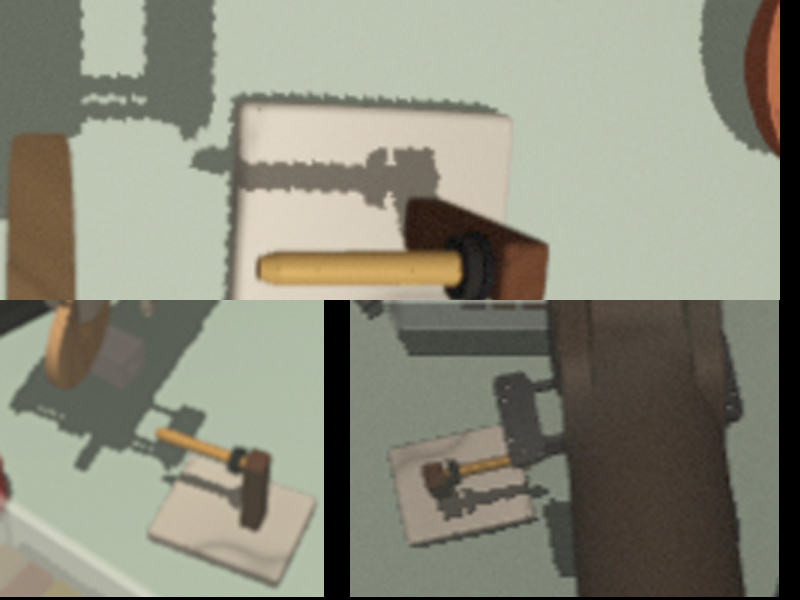

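The wrist panel shows the rod running horizontally at row 189 from its tip at (325.7,189.3) to the collar at (393,188.7), and the light coaster is held at left. The scene panel confirms that the coaster is upright in the gripper.

```bash
cat >> h.py <<'E'
def rodfit(a,c,roi,zz=.1):
    """rod axis from yellow mask in wrist view: roi=(r0,r1,c0,c1)"""
    a=a.astype(int);m=(a[...,2]-a[...,0]>70)&(a[...,1]-a[...,0]>35)
    k=np.zeros(m.shape,bool);r0,r1,c0,c1=roi;k[r0:r1,c0:c1]=1;m&=k
    cols=np.where(m.sum(0)>=3)[0];P=[]
    for x in cols[5:-2]:
        r=np.where(m[:,x])[0];P.append([x,(r.min()+r.max())/2])
    P=np.array(P);f=np.polyfit(P[:,0],P[:,1],1)
    e=[(x,np.polyval(f,x)) for x in (cols[0]-.5,cols[-1]+.5)]
    return e,[onz("wrist",p,zz,c) for p in e],np.median(m.sum(0)[cols])
E
python3 - <<'E'
from h import *
import pickle
np.set_printoptions(precision=4,suppress=True)
s,c=pickle.load(open("a.pkl","rb"));a=cv2.imread("pics/a_wrist.png")
e,W,h=rodfit(a,c,(170,205,300,400));print(e,W,h)
d=W[0]-W[1];th=np.arctan2(d[1],d[0]);print("rod out deg",np.degrees(th),"len to collar",np.linalg.norm(d))
w=np.array([np.cos(th),np.sin(th),0]);u=np.array([-w[1],w[0],0])
p=s["position"];print("tip rel tcp: along w",(W[0]-p)@w,"lat u",(W[0]-p)@u, u)
R=cv2.Rodrigues(s["ee_rot"])[0];print("tool y",R[:,1],np.degrees(np.arctan2(R[1,1],R[0,1])))
ai=a.astype(int);m=(ai[...,2]-ai[...,0]>30);m[:,:235]=0;m[:,270:]=0
r=np.where(m.any(1))[0];print("coaster rows",r.min(),r.max())
tu=R[:,0]*np.sign(R[0,0]);C=-cv2.Rodrigues(c["rvec"])[0].T@c["tvec"]
o,dd=ray("wrist",(253,r.min()-.5),c);t0=np.arctan2(dd@tu,-dd[2])
zc=p[2]-.0438;hz=o[2]-zc
from scipy.optimize import brentq
f=lambda x:np.arctan2(x,hz)-np.arcsin(.05/np.hypot(x,hz))-t0
x=brentq(f,0,.2);print("coaster centre rel tcp along tu",o@tu+x-p@tu,tu)
E
```

```text
[(np.float64(326.5), np.float64(189.5000000000001)), (np.float64(393.5), np.float64(189.5000000000001))] [array([0.6294, 0.148 , 0.1   ]), array([0.6131, 0.2212, 0.1   ])] 10.0
rod out deg -77.45662654832061 len to collar 0.07505919104462742
tip rel tcp: along w -0.07218597859244255 lat u 0.002266217501812341 [0.9761 0.2172 0.    ]
tool y [-0.2131  0.977  -0.001 ] 102.30341349398213
coaster rows 145 301
coaster centre rel tcp along tu -0.0006433414708701957 [ 0.977   0.2131 -0.0004]
```

Call:
arm_command --deltas '[0,0,0.003,0.0025,0.0005,-0.03,6,0,0,0.003,0.0025,0.0005,-0.06,6,0,0,0.003,0.0025,0.0005,-0.085,6,0,0,0.003,0.0025,0.0005,-0.098,6,0,0,0.003,0.0025,0.0005,-0.098,6,0,0,0.003,0.0025,0.0005,-0.098,6,0,0,0.003,0.0025,0.0005,-0.098,6]'

```text
clock: 5.8
position: [0.6467, 0.0795, 0.1443]
ee_rot: [-0.347, 3.12, 0.0]
force: [-0.7, 0.5, -0.4]
width: 0.129
gripper_force: 20.0
```

```bash
python3 - <<'E'
from h import *
import pickle
np.set_printoptions(precision=4,suppress=True)
s=sensors.observe();c=optics.calibration("wrist")
im={n:optics.get_image(n) for n in("wrist","scene")}
pickle.dump((s,c,im),open("b.pkl","wb"))
print(s["clock"],s["position"],s["ee_rot"],s["force"],s["joints"])
print(proj("wrist",(.6294,.148,.1),c),proj("wrist",(.6131,.2212,.1),c))
z=np.zeros((600,800,3),np.uint8)
w=cv2.resize(im["wrist"][120:300,200:500],None,fx=1.5,fy=1.5);z[:270,:450]=w
q=cv2.resize(im["scene"][150:235,195:330],None,fx=3.8,fy=3.8,interpolation=cv2.INTER_CUBIC);z[272:272+q.shape[0],:q.shape[1]]=q
cv2.imwrite("pics/b.png",z)
E
```

```text
5.8 [0.6467 0.0795 0.1443] [-0.3471  3.1199  0.0003] [-0.6745  0.4993 -0.3505] [-0.3898  0.5751  0.2835  1.6375 -0.1879  0.9533  1.7516]
[356.8749 217.93  ] [443.558  215.6675]
```

View pics/b.png

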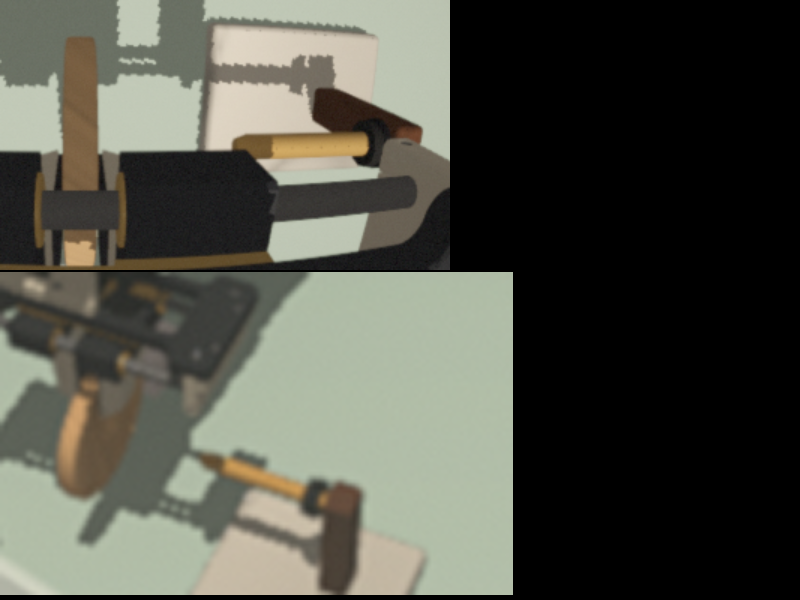

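The coaster is at rod height. In the wrist panel the rod is visible right of the finger block (about column 385-440, rows 207-225), running nearly along the image rows.

```bash
python3 - <<'E'
from h import *
import pickle
np.set_printoptions(precision=4,suppress=True)
s,c,im=pickle.load(open("b.pkl","rb"));a=im["wrist"]
for roi in[(200,232,387,445),(200,232,392,442)]:
    e,W,h=rodfit(a,c,roi);print(e,W,h)
p=s["position"];th=np.radians(-77.4);w=np.array([np.cos(th),np.sin(th),0]);u=np.array([-w[1],w[0],0])
print([(x-p)@u for x in W],[(x-p)@w for x in W], (np.array([.6294,.148,.1])-p)@w,(np.array([.6294,.148,.1])-p)@u)
ai=a.astype(int);m=(ai[...,2]-ai[...,0]>70)&(ai[...,1]-ai[...,0]>35)
for x in(390,400,410,420,430,436,440,443,446): r=np.where(m[195:235,x])[0]+195;print(x,r.min() if len(r) else 0,r.max() if len(r) else 0)
E
```

```text
[(np.float64(386.5), np.float64(217.64358974358967)), (np.float64(444.5), np.float64(216.1214177978883))] [array([0.6246, 0.1706, 0.1   ]), array([0.6133, 0.2223, 0.1   ])] 14.0
[(np.float64(391.5), np.float64(217.50464361220165)), (np.float64(441.5), np.float64(216.1795152521896))] [array([0.6237, 0.1746, 0.1   ]), array([0.6139, 0.2193, 0.1   ])] 14.0
[np.float64(-0.0016943125704904534), np.float64(-0.0015164654720872563)] [np.float64(-0.09783447407303981), np.float64(-0.14357688554421164)] -0.07060857786670101 -0.0019337360943226488
390 211 225
400 211 224
410 210 224
420 210 223
430 210 223
436 210 223
440 210 223
443 210 222
446 0 0
```

```bash
python3 - <<'E'
from h import *
import pickle
s,c,im=pickle.load(open("b.pkl","rb"));a=im["wrist"]
for x in(400,420,435): print(x,[(r,*a[r,x].tolist()) for r in range(204,234)])
b=cv2.imread("pics/a_wrist.png");print([(r,*b[r,360].tolist()) for r in range(180,200)])
E
```

```text
400 [(204, 182, 200, 210), (205, 182, 200, 210), (206, 184, 201, 211), (207, 180, 197, 207), (208, 136, 157, 172), (209, 63, 95, 116), (210, 54, 94, 122), (211, 59, 107, 139), (212, 67, 119, 154), (213, 74, 132, 167), (214, 80, 140, 177), (215, 82, 146, 184), (216, 92, 157, 194), (217, 91, 158, 197), (218, 98, 165, 202), (219, 100, 168, 207), (220, 99, 169, 208), (221, 101, 169, 207), (222, 96, 166, 204), (223, 94, 161, 198), (224, 98, 155, 191), (225, 148, 175, 194), (226, 173, 190, 201), (227, 175, 192, 202), (228, 178, 195, 205), (229, 178, 196, 205), (230, 179, 197, 207), (231, 179, 197, 207), (232, 177, 194, 204), (233, 173, 191, 195)]
420 [(204, 26, 37, 53), (205, 21, 31, 51), (206, 29, 38, 55), (207, 58, 77, 93), (208, 73, 101, 121), (209, 54, 89, 114), (210, 55, 99, 129), (211, 63, 113, 147), (212, 74, 127, 161), (213, 80, 137, 172), (214, 82, 145, 180), (215, 87, 152, 188), (216, 91, 157, 195), (217, 93, 161, 198), (218, 96, 165, 203), (219, 99, 168, 206), (220, 98, 166, 204), (221, 98, 166, 204), (222, 94, 160, 199), (223, 96, 158, 193), (224, 131, 166, 189), (225, 163, 181
[... 545 characters left out ...]
 163, 201), (222, 89, 156, 195), (223, 83, 142, 179), (224, 55, 77, 93), (225, 73, 83, 89), (226, 126, 140, 149), (227, 155, 172, 181), (228, 164, 180, 191), (229, 165, 182, 192), (230, 164, 180, 190), (231, 162, 179, 184), (232, 175, 191, 188), (233, 180, 198, 190)]
[(180, 188, 205, 215), (181, 188, 206, 216), (182, 185, 201, 212), (183, 130, 155, 169), (184, 63, 101, 126), (185, 64, 113, 146), (186, 75, 131, 166), (187, 79, 140, 178), (188, 88, 153, 191), (189, 97, 164, 202), (190, 100, 171, 209), (191, 100, 171, 210), (192, 96, 166, 204), (193, 91, 158, 197), (194, 101, 155, 190), (195, 160, 185, 203), (196, 184, 201, 213), (197, 184, 201, 212), (198, 184, 201, 211), (199, 179, 197, 207)]
```

Call:
arm_command --deltas '[0,0,-0.001,-0.0018,-0.0004,-0.002,6,0,0,-0.001,-0.006,0.019,-0.002,6,0,0,-0.001,-0.01,0.037,-0.002,6,0,0,-0.001,-0.0137,0.0533,-0.002,6,0,0,-0.001,-0.0137,0.0533,-0.002,6,0,0,-0.001,-0.0137,0.0533,-0.002,6]'

```text
clock: 6.5
position: [0.6319, 0.1336, 0.1408]
ee_rot: [-0.348, 3.122, -0.0]
force: [-0.1, -0.6, -0.4]
width: 0.127
gripper_force: 20.0
```

```bash
cat >> h.py <<'E'
def rel(s,tip=np.array([.6292,.1480,.1]),deg=-77.45):
    th=np.radians(deg);w=np.array([np.cos(th),np.sin(th),0]);u=np.array([-w[1],w[0],0])
    d=s["position"]-tip;R=cv2.Rodrigues(s["ee_rot"])[0]
    f=s["force"];print("t %.2f out %.1f lat %.1f z %.1f mm yawY %.2f | F along w %.1f u %.1f z %.1f | width %.1f grip %.1f"%(s["clock"],d@w*1e3,d@u*1e3,s["position"][2]*1e3,np.degrees(np.arctan2(R[1,1],R[0,1])),f@w,f@u,f[2],s["width"]*91.8,s["gripper_force"]))
def edges(a,cols,r0,r1):
    g=a[...,0].astype(int);out=[]
    for x in cols:
        col=g[r0:r1,x];k=np.where(col<115)[0];out.append((x,r0+k.min()-.5,r0+k.max()+.5) if len(k) else (x,0,0))
    return out
E
python3 - <<'E'
from h import *
s=sensors.observe();rel(s);c=optics.calibration("wrist");a=optics.get_image("wrist")
for x,l,h in edges(a,(360,370,380,390),200,232):
    q=onz("wrist",(x,(l+h)/2),.1,c); th=np.radians(-77.45);u=np.array([-np.sin(th),np.cos(th),0]);print(x,l,h,(q-s["position"])@u,q)
E
```

```text
t 6.50 out 14.6 lat -0.5 z 140.8 mm yawY 102.71 | F along w 0.6 u -0.2 z -0.4 | width 11.7 grip 20.0
360 199.5 231.5 -0.005150274940553439 [0.61136199 0.20206423 0.1       ]
370 199.5 231.5 -0.00503377039655838 [0.60984862 0.20939866 0.1       ]
380 199.5 231.5 -0.0049013437858424005 [0.60830356 0.21694876 0.1       ]
390 199.5 231.5 -0.004751988088062754 [0.60672164 0.22474232 0.1       ]
```

Call:
arm_command --deltas '[0,0,0,0.0003,0,0.0013,6,0,0,0,-0.001,0.005,0.0013,6,0,0,0,-0.002,0.01,0.0013,6,0,0,0,-0.003,0.015,0.0013,6,0,0,0,-0.004,0.019,0.0013,6,0,0,0,-0.004,0.019,0.0013,6]'

```text
clock: 7.15
position: [0.6277, 0.1531, 0.142]
ee_rot: [0.347, -3.122, -0.001]
force: [0.2, -0.3, -1.4]
width: 0.128
gripper_force: 20.0
```

```bash
python3 - <<'E'
from h import *
s=sensors.observe();rel(s);print(s["ft_torque"])
E
```

```text
t 7.15 out -5.3 lat -0.3 z 142.0 mm yawY 102.70 | F along w 0.3 u 0.2 z -1.4 | width 11.8 grip 20.0
[0.09705131 0.04376473 0.00650458]
```

Call:
arm_command --deltas '[0,0,0,-0.0013,0.006,0.0003,6,0,0,0,-0.0026,0.012,0.0003,6,0,0,0,-0.0039,0.018,0.0003,6,0,0,0,-0.0052,0.024,0.0003,6,0,0,0,-0.0065,0.03,0.0003,6,0,0,0,-0.0065,0.03,0.0003,6]'

```text
clock: 7.75
position: [0.6211, 0.1835, 0.1422]
ee_rot: [0.348, -3.122, -0.001]
force: [0.8, 0.3, -0.9]
width: 0.126
gripper_force: 20.0
```

```bash
python3 - <<'E'
from h import *
s=sensors.observe();rel(s);print(s["ft_torque"])
a=optics.get_image("wrist");b=optics.get_image("scene")
z=np.zeros((600,800,3),np.uint8);z[:288,:480]=cv2.resize(a[120:300,150:450],None,fx=1.6,fy=1.6)
q=cv2.resize(b[160:235,205:325],None,fx=4,fy=4,interpolation=cv2.INTER_CUBIC);z[295:595,:480]=q
cv2.imwrite("pics/c.png",z)
E
```

```text
t 7.75 out -36.4 lat -0.2 z 142.2 mm yawY 102.72 | F along w -0.1 u 0.9 z -0.9 | width 11.6 grip 20.0
[ 0.09728404 -0.01548319  0.04192053]
```

View pics/c.png

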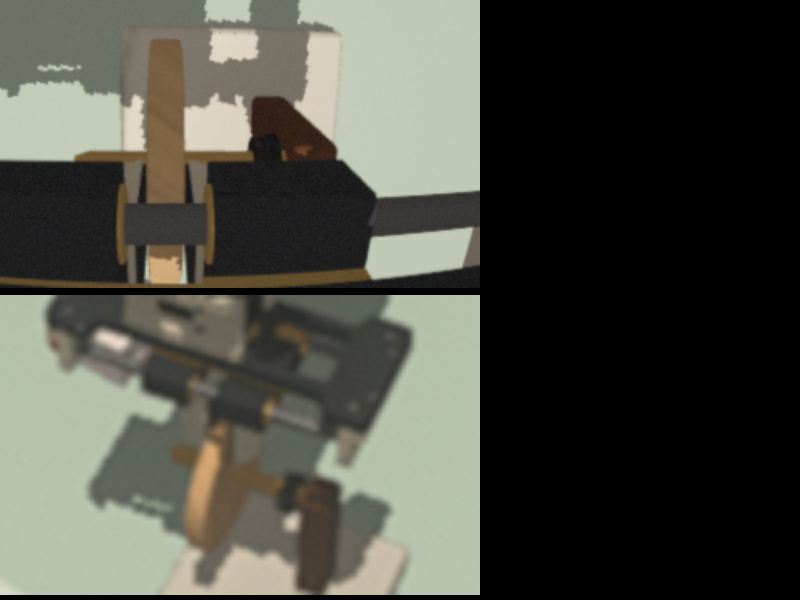

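The coaster is on the rod: in the scene panel the rod emerges on both sides of the light disc at about (210,470), and the measured forces are below 1 N. I go on towards the collar.

Call:
arm_command --deltas '[0,0,0,-0.0013,0.006,0,6,0,0,0,-0.0026,0.012,0,6,0,0,0,-0.0039,0.018,0,6,0,0,0,-0.005,0.023,0,6,0,0,0,-0.0058,0.026,0,6,0,0,0,-0.0058,0.026,0,6]'

```text
clock: 8.45
position: [0.6155, 0.2087, 0.1423]
ee_rot: [0.347, -3.122, -0.0]
force: [-0.3, 0.4, -0.9]
width: 0.132
gripper_force: 20.0
```

```bash
python3 - <<'E'
from h import *
s=sensors.observe();rel(s);print(s["ft_torque"])
E
```

```text
t 8.45 out -62.3 lat -0.2 z 142.3 mm yawY 102.68 | F along w -0.4 u -0.2 z -0.9 | width 12.1 grip 20.0
[0.08002982 0.04577535 0.01295189]
```

Call:
arm_command --deltas '[0,0,0,0,0,-0.0013,6,0,0,0,0,0,-0.0013,32,0,0,0,0,0,-0.0013,32,0,0,0,0,0,-0.0013,32,0,0,0,0,0,0.02,32,0,0,0,0,0,0.06,32,0,0,-0.05,-0.01,-0.03,0.08,32,0,0,-0.13,-0.02,-0.075,0.08,35,0,0,-0.21,-0.035,-0.12,0.08,40,0,0,-0.29,-0.045,-0.165,0.08,45,0,0,-0.315,-0.06,-0.21,0.08,45,0,0,-0.315,-0.07,-0.255,0.08,45,0,0,-0.315,-0.08,-0.3,0.06,45,0,0,-0.315,-0.092,-0.34,0.03,45,0,0,-0.315,-0.092,-0.34,0.01,45,0,0,-0.315,-0.092,-0.34,0.01,45]'

```text
clock: 10.05
position: [0.5215, -0.1332, 0.1502]
ee_rot: [-0.434, -3.107, 0.0]
force: [-0.2, 0.4, 0.1]
width: 0.489
gripper_force: 0.0
```

```bash
python3 - <<'E'
from h import *
np.set_printoptions(precision=4,suppress=True)
s=sensors.observe();rel(s);print(s["position"])
c=optics.calibration("wrist");a=optics.get_image("wrist").astype(int);p=s["position"]
m=(a[...,2]-a[...,0]>22)&(a[...,1]<125);m[:,:225]=0;m[:,285:]=0;m[:110]=0;m[290:]=0
k,lab,st,_=cv2.connectedComponentsWithStats(m.astype(np.uint8));print(st[1:][st[1:,4]>40],proj("wrist",p,c))
i=1+np.argmax(st[1:,4]);x,y,w_,h,_=st[i]
th=np.radians(-105.7);v=np.array([np.cos(th),np.sin(th),0])
for xx in(x-.5,x+w_-.5):print((onz("wrist",(xx,y+h*.5),.105,c)-p)@v)
# top camera: is the light coaster still on the rod?
t=optics.get_image("top");cv2.imwrite("pics/d_top.png",t);cv2.imwrite("pics/d_wr.png",a)
for r in (.0,):
    hh=cv2.cvtColor(t,cv2.COLOR_BGR2HSV);mm=(hh[...,0]<20)&(hh[...,1]>110)&(hh[...,2]>70);q=np.zeros_like(mm);q[150:200,205:250]=1
    yy,xx=np.where(mm&q);print(len(xx),xx.min(),xx.max(),yy.min(),yy.max(),onz("top",((xx.min()+xx.max())/2,(yy.min()+yy.max())/2),.13))
E
```

```text
t 10.05 out 251.1 lat -166.2 z 150.2 mm yawY 74.09 | F along w -0.5 u -0.1 z 0.1 | width 44.9 grip 0.0
[ 0.5215 -0.1332  0.1502]
[[ 247  142   19  105 1790]] [254.7361 250.0744]
0.005095422262802885
-0.007213800288563124
67 222 244 167 181 [0.6325 0.1855 0.13  ][ WARN:0@1.183] global loadsave.cpp:1063 imwrite_ Unsupported depth image for selected encoder is fallbacked to CV_8U.
```

Call:
arm_command --deltas '[0,0,0.002,0.0015,0.0013,-0.02,40,0,0,0.002,0.0015,0.0013,-0.04,30,0,0,0.002,0.0015,0.0013,-0.0495,20,0,0,0.002,0.0015,0.0013,-0.0495,6,0,0,0.002,0.0015,0.0013,-0.0495,6,0,0,0.002,0.0015,0.0013,-0.0495,6,0,0,0.002,0.0015,0.0013,-0.0495,6,0,0,0.002,0.0015,0.0013,-0.0495,6,0,0,0.002,0.0015,0.0013,-0.0495,6]' --force 20

```text
clock: 11.05
position: [0.5258, -0.1311, 0.1036]
ee_rot: [0.425, 3.111, 0.0]
force: [-1.2, -0.9, 5.8]
width: 0.131
gripper_force: 20.0
```

```bash
python3 - <<'E'
from h import *
s=sensors.observe();rel(s);print(s["position"])
E
```

```text
t 11.05 out 250.0 lat -161.5 z 103.6 mm yawY 74.44 | F along w 0.7 u -1.4 z 5.8 | width 12.0 grip 20.0
[ 0.52584314 -0.13111898  0.10364792]
```

Call:
arm_command --deltas '[0,0,0,0,0,0.02,6,0,0,0,0,0,0.06,6,0,0,0,0,0,0.1,6,0,0,0.08,0.02,0.035,0.106,6,0,0,0.16,0.045,0.08,0.106,6,0,0,0.24,0.07,0.125,0.106,6,0,0,0.313,0.095,0.17,0.106,6,0,0,0.313,0.12,0.211,0.106,6,0,0,0.313,0.12,0.211,0.106,6,0,0,0.313,0.12,0.211,0.106,6,0,0,0.313,0.12,0.211,0.106,6]'

```text
clock: 12.15
position: [0.6447, 0.0787, 0.2087]
ee_rot: [0.343, -3.122, 0.001]
force: [-0.0, -0.4, -1.0]
width: 0.127
gripper_force: 20.0
```

```bash
python3 - <<'E'
from h import *
from scipy.optimize import brentq
np.set_printoptions(precision=4,suppress=True)
s=sensors.observe();rel(s);c=optics.calibration("wrist");a=optics.get_image("wrist");p=s["position"];cv2.imwrite("pics/e_wr.png",a)
R=cv2.Rodrigues(s["ee_rot"])[0];tu=R[:,0]*np.sign(R[0,0])
for col in(249,253,257):
    pr=[(r,*a[r,col].tolist()) for r in range(138,156)];print(col,pr)
x0,y0=proj("wrist",(.6284,.1519,.1),c);print("tip px",x0,y0)
for x in range(int(x0)+3,int(x0)+46,8):
    print(x,[int(k) for k in a[int(y0)-12:int(y0)+13,x,0]],int(y0)-12)
for y in(143,144,145,146,147,148):
    o,dd=ray("wrist",(253,y-.5),c);t0=np.arctan2(dd@tu,-dd[2]);hz=o[2]-(p[2]-.0456)
    x=brentq(lambda x:np.arctan2(x,hz)-np.arcsin(.05/np.hypot(x,hz))-t0,0,.2);print(y,"offset",o@tu+x-p@tu)
E
```

```text
t 12.15 out 71.0 lat 0.1 z 208.7 mm yawY 102.54 | F along w 0.4 u -0.1 z -1.0 | width 11.7 grip 20.0
249 [(138, 105, 117, 109), (139, 99, 111, 106), (140, 101, 114, 107), (141, 99, 112, 106), (142, 69, 81, 85), (143, 31, 44, 59), (144, 23, 35, 56), (145, 21, 32, 53), (146, 25, 37, 57), (147, 29, 39, 56), (148, 27, 36, 58), (149, 26, 39, 57), (150, 29, 39, 57), (151, 26, 39, 57), (152, 25, 35, 55), (153, 31, 38, 58), (154, 34, 41, 60), (155, 24, 36, 56)]
253 [(138, 103, 115, 110), (139, 103, 115, 109), (140, 103, 116, 110), (141, 97, 109, 104), (142, 69, 81, 85), (143, 29, 42, 58), (144, 27, 37, 56), (145, 23, 35, 56), (146, 25, 36, 56), (147, 26, 38, 55), (148, 25, 35, 54), (149, 25, 36, 58), (150, 29, 39, 59), (151, 22, 35, 55), (152, 26, 36, 55), (153, 20, 31, 53), (154, 32, 39, 59), (155, 26, 34, 55)]
257 [(138, 103, 117, 110), (139, 104, 117, 109), (140, 104, 116, 109), (141, 99, 112, 107), (142, 67, 81, 86), (143, 32, 42, 59), (144, 24, 35, 54), (145, 30, 38, 57), (146, 26, 39, 57), (147, 27, 37, 59), (148, 27, 38, 58), (149, 30, 37, 59), (150, 26, 34, 56), (151, 30, 39, 58), (1
[... 338 characters left out ...]
8, 198, 198, 198, 199] 184
356 [104, 103, 106, 107, 107, 88, 56, 63, 73, 82, 90, 95, 101, 107, 108, 104, 100, 97, 93, 125, 191, 197, 197, 195, 196] 184
364 [102, 104, 100, 103, 102, 91, 58, 68, 74, 81, 89, 95, 99, 105, 105, 106, 102, 97, 121, 183, 193, 192, 190, 188, 185] 184
372 [56, 56, 58, 56, 56, 54, 52, 65, 74, 82, 89, 95, 102, 107, 107, 104, 100, 92, 74, 59, 55, 52, 54, 52, 52] 184
380 [56, 53, 58, 58, 59, 55, 56, 66, 71, 81, 87, 92, 94, 104, 106, 103, 98, 91, 76, 56, 54, 59, 57, 55, 55] 184
143 offset -0.0017662656614994
144 offset -0.0011196509140519728
145 offset -0.0004720796459295462
146 offset 0.0001764636743423198
147 offset 0.0008259946480713154
148 offset 0.0014765289479085064
```

Call:
arm_command --deltas '[0,0,0,0.0018,0.0004,-0.03,6,0,0,0,0.0018,0.0004,-0.055,6,0,0,0,0.0018,0.0004,-0.065,6,0,0,0,-0.002,0.018,-0.065,6,0,0,0,-0.006,0.036,-0.065,6,0,0,0,-0.0101,0.0541,-0.065,6,0,0,0,-0.0101,0.0541,-0.065,6,0,0,0,-0.0101,0.0541,-0.065,6]'

```text
clock: 13.0
position: [0.6351, 0.1362, 0.1446]
ee_rot: [-0.349, 3.121, 0.001]
force: [0.7, -0.1, -1.3]
width: 0.128
gripper_force: 20.0
```

```bash
python3 - <<'E'
from h import *
s=sensors.observe();rel(s)
E
```

```text
t 13.00 out 12.8 lat 3.2 z 144.6 mm yawY 102.77 | F along w 0.2 u 0.7 z -1.3 | width 11.7 grip 20.0
```

Call:
arm_command --deltas '[0,0,0,-0.0013,-0.0003,-0.0004,6,0,0,0,-0.0013,-0.0003,-0.0004,6,0,0,0,-0.0024,0.0047,-0.0004,6,0,0,0,-0.0035,0.0097,-0.0004,6,0,0,0,-0.0046,0.0147,-0.0004,6,0,0,0,-0.0052,0.0172,-0.0004,6,0,0,0,-0.0052,0.0172,-0.0004,6]'

```text
clock: 13.7
position: [0.6299, 0.1524, 0.1436]
ee_rot: [-0.347, 3.122, 0.001]
force: [0.9, 0.9, 1.1]
width: 0.128
gripper_force: 20.0
```

```bash
python3 - <<'E'
from h import *
s=sensors.observe();rel(s);print(s["ft_torque"])
E
```

```text
t 13.70 out -4.2 lat 1.6 z 143.6 mm yawY 102.68 | F along w -0.7 u 1.1 z 1.1 | width 11.8 grip 20.0
[0.28864918 0.02075575 0.02066233]
```

Call:
arm_command --deltas '[0,0,0,0,0,0.0007,6,0,0,0,-0.0011,0.005,0.0007,6,0,0,0,-0.0022,0.01,0.0007,6,0,0,0,-0.0033,0.015,0.0007,6,0,0,0,-0.0038,0.0175,0.0007,6,0,0,0,-0.0038,0.0175,0.0007,6]'

```text
clock: 14.3
position: [0.6259, 0.1698, 0.1441]
ee_rot: [0.347, -3.122, -0.001]
force: [-0.2, -0.3, -0.4]
width: 0.129
gripper_force: 20.0
```

```bash
python3 - <<'E'
from h import *
s=sensors.observe();rel(s);print(s["ft_torque"])
E
```

```text
t 14.30 out -22.0 lat 1.5 z 144.1 mm yawY 102.68 | F along w 0.3 u -0.3 z -0.4 | width 11.9 grip 20.0
[0.02703253 0.0154157  0.02562831]
```

Call:
arm_command --deltas '[0,0,0,0,0,-0.0013,6,0,0,0,0,0,-0.0013,24,0,0,0,0,0,-0.0013,24,0,0,0,0,0,0.01,24,0,0,0,0,0,0.05,24,0,0,0,0,0,0.09,30,0,0,-0.09,-0.01,-0.02,0.1,40,0,0,-0.18,-0.02,-0.04,0.1,50,0,0,-0.27,-0.035,-0.06,0.1,60,0,0,-0.36,-0.05,-0.08,0.1,70,0,0,-0.45,-0.065,-0.1,0.1,70,0,0,-0.54,-0.075,-0.12,0.1,70,0,0,-0.63,-0.085,-0.14,0.1,70,0,0,-0.72,-0.099,-0.164,0.1,70,0,0,-0.81,-0.099,-0.164,0.1,70,0,0,-0.9,-0.099,-0.164,0.1,70,0,0,-0.99,-0.099,-0.164,0.1,70,0,0,-0.99,-0.099,-0.164,0.1,70]'

```text
clock: 16.1
position: [0.5272, 0.005, 0.2448]
ee_rot: [1.947, 2.465, 0.001]
force: [0.7, 0.1, 0.3]
width: 0.765
gripper_force: 0.0
```

Call:
arm_command --deltas '[0,0,-0.09,0,0,0,70,0,0,-0.106,0,0,0,70,0,0,-0.106,0,0,0,70]'

```text
clock: 16.4
position: [0.5272, 0.005, 0.2444]
ee_rot: [2.138, 2.302, 0.0]
force: [0.8, 0.4, -1.1]
width: 0.763
gripper_force: 0.0
```

```bash
python3 - <<'E'
from h import *
np.set_printoptions(precision=4,suppress=True)
s=sensors.observe();rel(s);c=optics.calibration("wrist");a=optics.get_image("wrist");p=s["position"];cv2.imwrite("pics/f_wr.png",a)
print(p,s["joints"]);pc=proj("wrist",(.527,.006,.038),c);print(pc)
hsv=cv2.cvtColor(a,cv2.COLOR_BGR2HSV);A=a.astype(int)
red=((A[...,2]-A[...,1]>60)&(A[...,2]-A[...,0]>60)).astype(np.uint8)
k,l,st,ce=cv2.connectedComponentsWithStats(red);print([(st[i].tolist(),ce[i].round(1)) for i in range(1,k) if st[i,4]>30])
t=optics.get_image("top");cv2.imwrite("pics/f_top.png",t);cv2.imwrite("pics/f_sc.png",optics.get_image("scene"))
print([[tuple(int(v) for v in a[y,x]) for x in range(int(pc[0])-60,int(pc[0])+61,10)] for y in(int(pc[1])-40,int(pc[1])-20,int(pc[1]),int(pc[1])+20)])
E
```

```text
t 16.40 out 117.4 lat -130.7 z 244.4 mm yawY 4.24 | F along w -0.2 u 0.8 z -1.1 | width 70.0 grip 0.0
[0.5272 0.005  0.2444] [-0.7119  0.3299  0.7928  1.8575 -0.2672  1.0635  0.2595]
[252.8987 172.6541]
[([384, 156, 66, 62, 2314], array([417.1, 185.6])), ([239, 196, 28, 4, 58], array([253. , 197.7]))]
[[(165, 183, 174), (164, 181, 174), (165, 182, 175), (165, 182, 173), (167, 184, 176), (165, 182, 174), (164, 182, 174), (163, 182, 173), (163, 182, 174), (164, 182, 174), (166, 183, 175), (163, 181, 173), (164, 182, 174)], [(164, 182, 174), (163, 181, 173), (162, 181, 173), (165, 183, 175), (145, 163, 155), (205, 214, 224), (205, 214, 224), (208, 218, 224), (165, 183, 175), (162, 180, 172), (164, 181, 174), (162, 181, 172), (165, 182, 174)], [(90, 101, 95), (86, 98, 94), (87, 98, 92), (88, 100, 94), (86, 98, 93), (102, 110, 117), (103, 110, 117), (105, 111, 121), (162, 180, 173), (163, 181, 172), (165, 183, 175), (162, 181, 174), (165, 183, 174)], [(86, 99, 94), (86, 96, 91), (88, 97, 92), (164, 182, 174), (87, 98, 91), (101, 108, 116), (102, 107, 117), (102, 108, 117), (162, 179, 171), (167, 184, 175), (167, 184, 176), (165, 183, 175), (165, 183, 175)]]
```

```bash
python3 - <<'E'
from h import *
np.set_printoptions(precision=4,suppress=True)
s=sensors.observe();c=optics.calibration("wrist");a=cv2.imread("pics/f_wr.png");p=s["position"];A=a.astype(int)
d=A[...,2]-A[...,1];m=((d>3)).astype(np.uint8);m[:120]=0;m[215:]=0;m[:,:225]=0;m[:,285:]=0
k,l,st,ce=cv2.connectedComponentsWithStats(m);i=1+np.argmax(st[1:,4]);print(st[i],ce[i])
for y in(160,170,180,190,198): 
    x=np.where(l[y]==i)[0];print(y,x.min(),x.max(),end=" | ")
for x in(242,247,253,259,264):
    y=np.where(l[:,x]==i)[0];print(x,y.min(),y.max(),end=" | ")
y0=np.where(l[:,253]==i)[0]
print()
for q in[(253,y0.min()-.5),(253,y0.max()+.5)]:
    for z in(.038,.0):print(q,z,onz("wrist",q,z,c))
print([(y,a[y,253].tolist()) for y in range(190,206)])
# lines in top view: light/dark coasters on rod
t=cv2.imread("pics/f_top.png").astype(int)
for y in(165,170,175,180,185,190):print(y,[tuple(t[y,x]) for x in range(222,250,2)])
E
```

```text
[ 237  146   33   56 1772] [252.6958 173.4893]
160 237 268 | 170 237 268 | 180 238 268 | 190 237 268 | 198 237 268 | 242 146 201 | 247 146 201 | 253 146 201 | 259 146 201 | 264 146 201 | 
(253, np.float64(145.5)) 0.038 [0.5247 0.0383 0.038 ]
(253, np.float64(145.5)) 0.0 [0.5249 0.0346 0.    ]
(253, np.float64(201.5)) 0.038 [ 0.5297 -0.0295  0.038 ]
(253, np.float64(201.5)) 0.0 [ 0.5305 -0.0406  0.    ]
[(190, [100, 106, 114]), (191, [101, 107, 116]), (192, [102, 107, 116]), (193, [100, 107, 117]), (194, [91, 98, 112]), (195, [63, 67, 98]), (196, [30, 34, 89]), (197, [13, 20, 86]), (198, [21, 25, 86]), (199, [27, 29, 87]), (200, [35, 38, 82]), (201, [68, 77, 87]), (202, [84, 94, 89]), (203, [86, 97, 93]), (204, [86, 97, 92]), (205, [86, 98, 92])]
165 [(np.int64(109), np.int64(123), np.int64(122)), (np.int64(96), np.int64(112), np.int64(112)), (np.int64(114), np.int64(131), np.int64(124)), (np.int64(117), np.int64(130), np.int64(124)), (np.int64(119), np.int64(133), np.int64(127)), (np.int64(120), np.int64(134), np.int64(128)), (np.int64(65), np.int64(77), np.int64(80)), (np.int64(50),
[... 2826 characters left out ...]
27), np.int64(122)), (np.int64(116), np.int64(130), np.int64(124))]
190 [(np.int64(66), np.int64(74), np.int64(77)), (np.int64(75), np.int64(83), np.int64(85)), (np.int64(66), np.int64(82), np.int64(98)), (np.int64(65), np.int64(87), np.int64(106)), (np.int64(65), np.int64(76), np.int64(85)), (np.int64(70), np.int64(77), np.int64(81)), (np.int64(69), np.int64(77), np.int64(80)), (np.int64(125), np.int64(140), np.int64(149)), (np.int64(108), np.int64(120), np.int64(128)), (np.int64(59), np.int64(67), np.int64(79)), (np.int64(45), np.int64(51), np.int64(58)), (np.int64(55), np.int64(64), np.int64(65)), (np.int64(95), np.int64(107), np.int64(103)), (np.int64(115), np.int64(127), np.int64(121))]
```

Call:
arm_command --deltas '[0,0,0,0.0008,-0.0124,-0.045,70,0,0,0,0.0008,-0.0124,-0.09,70,0,0,0,0.0008,-0.0124,-0.135,70,0,0,0,0.0008,-0.0124,-0.17,65,0,0,0,0.0008,-0.0124,-0.2,60,0,0,0,0.0008,-0.0124,-0.219,60,0,0,0,0.0008,-0.0124,-0.219,55,0,0,0,0.0008,-0.0124,-0.219,46]' --force 10

```text
clock: 17.35
position: [0.5281, -0.0077, 0.0255]
ee_rot: [-2.142, -2.298, 0.0]
force: [0.8, 0.4, 0.6]
width: 0.554
gripper_force: 0.0
```

```bash
python3 - <<'E'
from h import *
s=sensors.observe();rel(s);print(s["position"])
E
```

```text
t 17.35 out 130.0 lat -132.6 z 25.5 mm yawY 4.03 | F along w -0.2 u 0.9 z 0.6 | width 50.8 grip 0.0
[ 0.52805152 -0.00766573  0.02547875]
```

Close gently, firm up, and lift a little.

Call:
arm_command --deltas '[0,0,0,0,0,0,30,0,0,0,0,0,0,30,0,0,0,0,0,0,30,0,0,0,0,0,0,30,0,0,0,0,0,0,30,0,0,0,0,0,0,30]' --force 50

```text
clock: 17.95
position: [0.5288, -0.0074, 0.0264]
ee_rot: [2.142, 2.297, 0.003]
force: [-0.5, 0.2, 7.2]
width: 0.41
gripper_force: 50.0
```

```bash
python3 - <<'E'
from h import *
s=sensors.observe();rel(s);print(s["position"])
E
```

```text
t 17.95 out 129.8 lat -131.8 z 26.4 mm yawY 4.00 | F along w -0.3 u -0.5 z 7.2 | width 37.6 grip 50.0
[ 0.52879245 -0.00735762  0.02637822]
```

Call:
arm_command --deltas '[0,0,0,0,0,0.03,30,0,0,0,0,0,0.07,30,0,0,0,0,0,0.11,30,0,0,0.03,0.03,0.02,0.12,30,0,0,0.06,0.06,0.04,0.12,30,0,0,0.095,0.09,0.06,0.12,30,0,0,0.095,0.1167,0.0822,0.12,30,0,0,0.095,0.1167,0.0822,0.1,30,0,0,0.095,0.1167,0.0822,0.081,30,0,0,0.095,0.1167,0.0822,0.081,30,0,0,0.095,0.1167,0.0822,0.081,30]'

```text
clock: 19.05
position: [0.6444, 0.0747, 0.1066]
ee_rot: [-1.966, -2.45, 0.0]
force: [-0.7, -0.6, -1.0]
width: 0.409
gripper_force: 50.0
```

```bash
python3 - <<'E'
from h import *
s=sensors.observe();rel(s);c=optics.calibration("wrist");a=optics.get_image("wrist");cv2.imwrite("pics/g.png",a);b=optics.get_image("scene")
print(proj("wrist",(.6292,.148,.1),c),proj("wrist",s["position"],c))
z=np.zeros((600,800,3),np.uint8);z[:384,:512]=a
cv2.imwrite("pics/g_sc.png",b)
z[:380,515:]=cv2.resize(b[150:245,205:276],(285,380),interpolation=cv2.INTER_CUBIC)
t=cv2.imread("pics/f_top.png");z[385:600,:320]=cv2.resize(t[150:204,200:280],(320,215),interpolation=cv2.INTER_CUBIC)
cv2.imwrite("pics/g_mix.png",z)
E
```

```text
t 19.05 out 74.9 lat -1.1 z 106.6 mm yawY 12.52 | F along w 0.5 u -0.8 z -1.0 | width 37.6 grip 50.0
[255.58655862 100.77908829] [253.27296738 248.84829014]
```

View pics/g_mix.png

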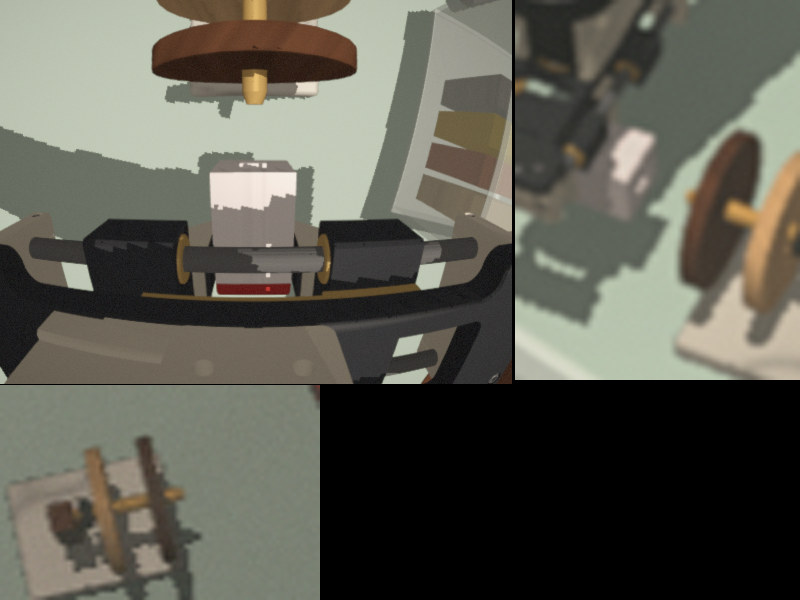

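Both coasters hang on the rod, light inside and dark outside. In the wrist view the rod tip is at (255,103) and the held cap is centred near column 252.5, so only a small sideways correction remains. I measure it.

```bash
python3 - <<'E'
from h import *
np.set_printoptions(precision=4,suppress=True)
s=sensors.observe();c=optics.calibration("wrist");a=cv2.imread("pics/g.png").astype(int);p=s["position"]
th=np.radians(-77.45);w=np.array([np.cos(th),np.sin(th),0]);u=np.array([-w[1],w[0],0])
for y in(86,92,97):
    print(y,[(x,*a[y,x]) for x in list(range(238,249))+list(range(262,273))])
m=(a[...,2]-a[...,0]>60)&(a[...,1]-a[...,0]>30)
for y in range(76,106,3):
    x=np.where(m[y,230:285])[0]+230
    if len(x): print(y,x.min(),x.max(),"lat rel tcp",(onz("wrist",((x.min()+x.max())/2,y),.1,c)-p)@u)
d=a[...,2]-a[...,1]
for y in(180,190,200):
    x=np.where(d[y,200:305]>3)[0]+200;print("cap",y,x.min(),x.max(),"lat rel tcp",(onz("wrist",((x.min()+x.max())/2,y),p[2]+.0116,c)-p)@u)
E
```

```text
86 [(238, np.int64(102), np.int64(115), np.int64(122)), (239, np.int64(105), np.int64(116), np.int64(124)), (240, np.int64(106), np.int64(116), np.int64(123)), (241, np.int64(97), np.int64(110), np.int64(120)), (242, np.int64(70), np.int64(96), np.int64(114)), (243, np.int64(59), np.int64(105), np.int64(133)), (244, np.int64(65), np.int64(118), np.int64(150)), (245, np.int64(72), np.int64(126), np.int64(161)), (246, np.int64(78), np.int64(137), np.int64(172)), (247, np.int64(81), np.int64(143), np.int64(180)), (248, np.int64(84), np.int64(148), np.int64(186)), (262, np.int64(91), np.int64(158), np.int64(197)), (263, np.int64(90), np.int64(155), np.int64(193)), (264, np.int64(85), np.int64(148), np.int64(185)), (265, np.int64(78), np.int64(137), np.int64(176)), (266, np.int64(78), np.int64(127), np.int64(160)), (267, np.int64(91), np.int64(110), np.int64(123)), (268, np.int64(106), np.int64(117), np.int64(124)), (269, np.int64(104), np.int64(116), np.int64(124)), (270, np.int64(104), np.int64(115), np.int64(124)), (271, np.int64(104), np.int64(114), np.int64(122)), (272, np.int64(104)
[... 2192 characters left out ...]
.int64(102), np.int64(114), np.int64(108)), (272, np.int64(101), np.int64(114), np.int64(107))]
76 243 266 lat rel tcp 0.0005748275546773735
79 243 266 lat rel tcp 0.0005758019458873692
82 243 266 lat rel tcp 0.0005768231686631743
85 243 266 lat rel tcp 0.0005778912945315767
88 243 266 lat rel tcp 0.0005790064177691769
91 243 266 lat rel tcp 0.0005801686553740769
94 244 265 lat rel tcp 0.0005813781470653638
97 245 264 lat rel tcp 0.0005826350553114409
100 246 263 lat rel tcp 0.0005839395653855026
103 247 262 lat rel tcp 0.000585291885449972
cap 180 210 296 lat rel tcp -0.0001600259685724855
cap 190 210 295 lat rel tcp -0.00038096593505141003
cap 200 210 294 lat rel tcp -0.0006059028595603371
```

Call:
arm_command --deltas '[0,0,0,0.0008,0.0002,0.0002,30,0,0,0,-0.0022,0.0137,0.0002,30,0,0,0,-0.0053,0.0275,0.0002,30,0,0,0,-0.0053,0.0275,0.0002,30,0,0,0,-0.0053,0.0275,0.0002,30]'

```text
clock: 19.65
position: [0.639, 0.1036, 0.1063]
ee_rot: [-1.963, -2.452, -0.0]
force: [-0.5, 0.2, -1.0]
width: 0.41
gripper_force: 50.0
```

```bash
python3 - <<'E'
from h import *
s=sensors.observe();rel(s)
E
```

```text
t 19.65 out 45.5 lat -0.0 z 106.3 mm yawY 12.65 | F along w -0.3 u -0.5 z -1.0 | width 37.7 grip 50.0
```

Call:
arm_command --deltas '[0,0,0,-0.0002,0,0.0005,30,0,0,0,-0.0007,0.0024,0.0005,30,0,0,0,-0.0013,0.0048,0.0005,30,0,0,0,-0.0018,0.0072,0.0005,30,0,0,0,-0.0023,0.0096,0.0005,30,0,0,0,-0.0032,0.0137,0.0005,30,0,0,0,-0.0032,0.0137,0.0005,30]'

```text
clock: 20.35
position: [0.6357, 0.117, 0.1065]
ee_rot: [-1.964, -2.451, 0.0]
force: [-0.7, 0.6, -3.5]
width: 0.41
gripper_force: 50.0
```

```bash
python3 - <<'E'
from h import *
s=sensors.observe();rel(s);print(s["ft_torque"])
E
```

```text
t 20.35 out 31.7 lat -0.3 z 106.5 mm yawY 12.58 | F along w -0.7 u -0.5 z -3.5 | width 37.6 grip 50.0
[-0.00975322  0.06074985 -0.01022268]
```

Call:
arm_command --deltas '[0,0,0,-0.0009,0.0039,0,30,0,0,0,-0.0017,0.0078,0,30,0,0,0,-0.0026,0.0117,0,30,0,0,0,-0.0035,0.0156,0,30,0,0,0,-0.0044,0.0195,0,30,0,0,0,-0.0044,0.0195,0,30]'

```text
clock: 20.95
position: [0.6313, 0.1367, 0.1066]
ee_rot: [-1.964, -2.451, -0.0]
force: [0.8, -0.3, -6.4]
width: 0.41
gripper_force: 50.0
```

```bash
python3 - <<'E'
from h import *
s=sensors.observe();rel(s);print(s["ft_torque"])
E
```

```text
t 20.95 out 11.5 lat -0.4 z 106.6 mm yawY 12.60 | F along w 0.4 u 0.8 z -6.4 | width 37.7 grip 50.0
[-0.08344944  0.046437   -0.02917314]
```

Call:
arm_command --deltas '[0,0,0,-0.0007,0.0029,0,30,0,0,0,-0.0013,0.0058,0,30,0,0,0,-0.002,0.0088,0,30,0,0,0,-0.0026,0.0117,0,30,0,0,0,-0.0033,0.0146,0,30]'

```text
clock: 21.45
position: [0.6284, 0.1502, 0.1068]
ee_rot: [1.966, 2.45, -0.0]
force: [1.1, -3.1, -5.9]
width: 0.411
gripper_force: 50.0
```

```bash
python3 - <<'E'
from h import *
s=sensors.observe();rel(s);print(s["ft_torque"])
E
```

```text
t 21.45 out -2.3 lat -0.3 z 106.8 mm yawY 12.52 | F along w 3.2 u 0.4 z -5.9 | width 37.7 grip 50.0
[-0.89153786 -0.1353093   0.03004687]
```

Call:
arm_command --deltas '[0,0,0,-0.0002,0.001,0,30,0,0,0,-0.0004,0.002,0,30,0,0,0,-0.0007,0.0029,0,30,0,0,0,-0.0009,0.0039,0,30]'

```text
clock: 21.85
position: [0.6279, 0.1521, 0.1069]
ee_rot: [1.966, 2.448, -0.002]
force: [2.0, -9.1, -6.1]
width: 0.411
gripper_force: 50.0
```

```bash
python3 - <<'E'
from h import *
s=sensors.observe();rel(s);print(s["ft_torque"])
E
```

```text
t 21.85 out -4.3 lat -0.4 z 106.9 mm yawY 12.45 | F along w 9.3 u -0.0 z -6.1 | width 37.7 grip 50.0
[-2.09778468 -0.34402602 -0.01186097]
```

Call:
arm_command --deltas '[0,0,0,-0.0001,0.0005,0,30,0,0,0,-0.0002,0.001,0,30,0,0,0,-0.0002,0.001,0,30]'

```text
clock: 22.15
position: [0.6278, 0.1522, 0.107]
ee_rot: [1.967, 2.446, -0.003]
force: [2.1, -9.0, -5.5]
width: 0.415
gripper_force: 50.0
```

```bash
python3 - <<'E'
from h import *
s=sensors.observe();rel(s);print(s["ft_torque"])
E
```

```text
t 22.15 out -4.4 lat -0.5 z 107.0 mm yawY 12.40 | F along w 9.2 u 0.1 z -5.5 | width 38.1 grip 50.0
[-2.16715151 -0.36041764  0.08203582]
```

Call:
arm_command --deltas '[0,0,0,-0.0001,0.0005,0,30,0,0,0,-0.0002,0.001,0,30,0,0,0,-0.0003,0.0015,0,30]'

```text
clock: 22.45
position: [0.6277, 0.1525, 0.1071]
ee_rot: [1.967, 2.445, -0.004]
force: [2.1, -12.9, -5.7]
width: 0.408
gripper_force: 50.0
```

```bash
python3 - <<'E'
from h import *
s=sensors.observe();rel(s);print(s["ft_torque"])
E
```

```text
t 22.45 out -4.7 lat -0.5 z 107.1 mm yawY 12.35 | F along w 13.0 u -0.7 z -5.7 | width 37.5 grip 50.0
[-2.94358449 -0.42799217  0.08245778]
```

Call:
arm_command --deltas '[0,0,0,-0.0001,0.0005,0,30,0,0,0,-0.0002,0.001,0,30,0,0,0,-0.0002,0.001,0,30]'

```text
clock: 22.75
position: [0.6276, 0.1527, 0.1071]
ee_rot: [1.968, 2.444, -0.005]
force: [2.4, -14.0, -5.2]
width: 0.41
gripper_force: 50.0
```

```bash
python3 - <<'E'
from h import *
s=sensors.observe();rel(s);print(s["ft_torque"])
E
```

```text
t 22.75 out -4.9 lat -0.6 z 107.1 mm yawY 12.31 | F along w 14.2 u -0.7 z -5.2 | width 37.6 grip 50.0
[-3.13939506 -0.46034689  0.13099319]
```

Call:
arm_command --deltas '[0,0,0,-0.0001,0.0005,0,30,0,0,0,-0.0002,0.001,0,30,0,0,0,-0.0002,0.001,0,30,0,0,0,-0.0002,0.001,0,30]'

```text
clock: 23.15
position: [0.6275, 0.1529, 0.1072]
ee_rot: [1.968, 2.442, -0.006]
force: [2.6, -16.4, -4.7]
width: 0.411
gripper_force: 50.0
```

```bash
python3 - <<'E'
from h import *
s=sensors.observe();rel(s);print(s["ft_torque"])
E
```

```text
t 23.15 out -5.1 lat -0.6 z 107.2 mm yawY 12.28 | F along w 16.5 u -1.0 z -4.7 | width 37.7 grip 50.0
[-3.56369965 -0.5234275   0.12468991]
```

Call:
arm_command --deltas '[0,0,0,-0.0001,0.0004,0,30,0,0,0,-0.0001,0.0004,0,30,0,0,0,-0.0001,0.0004,0,30]'

```text
clock: 23.45
position: [0.6275, 0.1529, 0.1071]
ee_rot: [1.968, 2.442, -0.006]
force: [3.7, -17.2, -6.2]
width: 0.41
gripper_force: 50.0
```

```bash
python3 - <<'E'
from h import *
s=sensors.observe();rel(s)
E
```

```text
t 23.45 out -5.2 lat -0.6 z 107.1 mm yawY 12.27 | F along w 17.6 u -0.1 z -6.2 | width 37.6 grip 50.0
```

Call:
arm_command --deltas '[0,0,0,0.0002,-0.001,0,30,0,0,0,0.0004,-0.002,0,30,0,0,0,0.0006,-0.003,0,30,0,0,0,0.0006,-0.003,0,30]'

```text
clock: 23.85
position: [0.6277, 0.1526, 0.107]
ee_rot: [1.967, 2.446, -0.003]
force: [2.1, -9.7, -5.9]
width: 0.412
gripper_force: 50.0
```

```bash
python3 - <<'E'
from h import *
s=sensors.observe();rel(s)
E
```

```text
t 23.85 out -4.8 lat -0.5 z 107.0 mm yawY 12.37 | F along w 10.0 u -0.1 z -5.9 | width 37.9 grip 50.0
```

Call:
arm_command --deltas '[0,0,0,0.0002,-0.001,0,30,0,0,0,0.0003,-0.0015,0,30,0,0,0,0.0003,-0.0015,0,45,0,0,0,0.0003,-0.0015,0,50,0,0,0,0.0003,-0.0015,0,54,0,0,0,0.0003,-0.0015,0,54]' --force 10

```text
clock: 24.45
position: [0.6276, 0.1552, 0.1072]
ee_rot: [-1.965, -2.451, -0.002]
force: [-0.6, 0.2, -0.7]
width: 0.586
gripper_force: 0.0
```

```bash
python3 - <<'E'
from h import *
s=sensors.observe();rel(s);c=optics.calibration("wrist");a=optics.get_image("wrist");cv2.imwrite("pics/h.png",a)
E
```

```text
t 24.45 out -7.4 lat -0.0 z 107.2 mm yawY 12.57 | F along w -0.3 u -0.6 z -0.7 | width 53.8 grip 0.0
```

Call:
arm_command --deltas '[0,0,0,0.0005,-0.0025,0.01,54,0,0,0,0.0005,-0.0025,0.04,54,0,0,0,0.0005,-0.0025,0.08,54,0,0,0,0.005,-0.02,0.12,54,0,0,0,0.01,-0.05,0.13,54,0,0,0,0.01,-0.05,0.13,54,0,0,0,0.01,-0.05,0.13,54]'

```text
clock: 25.2
position: [0.6376, 0.1034, 0.2378]
ee_rot: [1.968, 2.448, 0.002]
force: [-0.2, 0.2, -0.1]
width: 0.589
gripper_force: 0.0
```

```bash
python3 - <<'E'
from h import *
np.set_printoptions(precision=4,suppress=True)
s=sensors.observe();rel(s);c=optics.calibration("wrist");a=optics.get_image("wrist");cv2.imwrite("pics/i.png",a)
w=np.array([np.cos(np.radians(-77.45)),np.sin(np.radians(-77.45)),0]);tip=np.array([.6292,.148,.1])
A=a.astype(int)
for lat in(0,.03,-.03):
  u=np.array([-w[1],w[0],0]);L=[]
  for mm in range(40,-100,-2):
    z=.1 if 0 else (.119 if mm>-46 else .097+np.sqrt(.05**2-lat**2))
    q=proj("wrist",tip+w*mm/1e3+u*lat+[0,0,z-.1],c).round().astype(int)
    if 0<=q[0]<512 and 0<=q[1]<384:L.append((mm,*map(int,A[q[1],q[0]])))
  print(lat,L[10:])
E
```

```text
t 25.20 out 45.4 lat -1.5 z 237.8 mm yawY 12.42 | F along w -0.2 u -0.1 z -0.1 | width 54.1 grip 0.0
0 [(20, 93, 106, 99), (18, 90, 102, 101), (16, 49, 54, 145), (14, 48, 55, 182), (12, 51, 58, 189), (10, 77, 83, 170), (8, 208, 218, 228), (6, 218, 228, 235), (4, 221, 230, 237), (2, 220, 229, 236), (0, 222, 231, 237), (-2, 222, 231, 236), (-4, 223, 232, 236), (-6, 222, 232, 236), (-8, 223, 232, 235), (-10, 224, 233, 236), (-12, 225, 234, 236), (-14, 224, 233, 235), (-16, 226, 235, 236), (-18, 227, 235, 236), (-20, 226, 236, 236), (-22, 229, 236, 236), (-24, 227, 236, 236), (-26, 228, 238, 236), (-28, 228, 237, 236), (-30, 228, 237, 236), (-32, 228, 237, 235), (-34, 229, 238, 235), (-36, 229, 237, 236), (-38, 229, 238, 236), (-40, 229, 238, 235), (-42, 230, 238, 236), (-44, 189, 198, 199), (-46, 18, 27, 39), (-48, 37, 54, 84), (-50, 39, 62, 100), (-52, 39, 60, 98), (-54, 39, 62, 100), (-56, 44, 67, 105), (-58, 45, 67, 99), (-60, 115, 163, 198), (-62, 125, 174, 209), (-64, 124, 173, 210), (-66, 130, 179, 214), (-68, 131, 181, 215), (-70, 124, 173, 208), (-72, 57, 62, 66), (-74, 92, 149,
[... 2093 characters left out ...]
19), (-34, 100, 111, 119), (-36, 101, 111, 118), (-38, 98, 110, 117), (-40, 101, 111, 119), (-42, 97, 107, 114), (-44, 30, 34, 50), (-46, 22, 29, 46), (-48, 32, 48, 79), (-50, 29, 47, 79), (-52, 36, 53, 84), (-54, 38, 58, 87), (-56, 34, 54, 85), (-58, 36, 56, 86), (-60, 87, 127, 160), (-62, 105, 148, 183), (-64, 97, 140, 176), (-66, 94, 134, 167), (-68, 94, 136, 170), (-70, 108, 146, 176), (-72, 180, 197, 207), (-74, 180, 196, 207), (-76, 179, 195, 206), (-78, 179, 196, 206), (-80, 179, 197, 206), (-82, 178, 196, 205), (-84, 179, 196, 205), (-86, 179, 195, 205), (-88, 180, 196, 206), (-90, 179, 196, 205), (-92, 179, 196, 204), (-94, 179, 195, 205), (-96, 179, 196, 206), (-98, 178, 192, 204)]
```

The wrist image profile shows cap, dark disc (-47 to -59 mm) and light disc (-59 to -71 mm) flush on both sides, with the collar straight behind. The robot is clear, so I hand in.

```bash
python3 -c "
from cell import arm
print(arm.sign_off())"
```

```text
the job is handed in; nothing more can be done
None
```

The job is handed in: the light coaster went on the rod first and the dark one after it, then the cap pushed both against the collar with about 17.6 N at peak (roughly 14 N beyond an estimated 3 N of drag), no gaps showed in the last picture, the gripper is clear and nothing else was moved.

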